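# Close two sample jars with the caps that fit

## Robot

A 7-joint arm with a two-finger parallel gripper is mounted at the origin on a cart in front of the work surface, level with it; the furniture and walls round the work are solid. World frame = base frame: x ahead of the robot, y to its left, z up, the work surface at z = 0. Lengths are in m, angles in rad, forces in N, time in s.
With the tool pointing down it reaches from about 0.4 to 0.85 m from the base axis. Payload 10.4 kg.
Tool frame: the origin (TCP) lies midway between the tips of the shut fingers; the grasp point (between the pads) lies 19 mm behind it (manip.tcp_to_grasp is the distance from the TCP to the grasp point, in m); z points along the fingers, y is the line along which they close (so a half turn about z gives the same grasp; the last joint's range is limited). The gripper opens to 85 mm and grips with 20 to 120 N. Pads are 22 mm wide; open, the fingers measure 114 mm over their backs; the gripper's body (76 mm by 85 mm) begins 54 mm behind the grasp point. The pads swing forward as they close: fully open they stand 13 mm farther back than shut.
Start: joints at [-1.3, 0.332, -0.065, 1.46, 0.022, 1.35, -0.088], TCP at [0.181, 0.598, 0.231] pointing down, gripper open.
Joint ranges: [-2.6, 2.6], [-0.5, 2.12], [-1.47, 1.34], [0.16, 2.42], [-1.27, 4.41], [0.06, 2.06], [-2.6, 2.6]. Speed limits (rad/s): [2.22, 2.22, 2.79, 2.79, 3.14, 3.14, 3.14].

## Interface

Orientations are given as a unit quaternion [x, y, z, w].
In Python, from workcell import manip gives the robot as it stands.
- The arm moves only by the shell command python3 -m jog 'ROWS' [FORCE]. ROWS is a JSON object of lists of equal length, an entry for each row: "offset": the shift along the world's x, y, z in m, a list of three; "yaw": the turn about the world's z in degrees; "jaw": the closure, from 0 (fully open) to 1 (shut). A call has 1 to 20 rows; each row shifts and turns the commanded pose from where the row before left it; what a row does not reach is not made up. A row lasts 1/12 s, in which the tool goes at most 41.7 mm and 7.16 degrees, less where a joint would pass 70% of its speed; a pose out of reach is approached as far as the arm can. A call is refused whole if a number of a shift passes 0.0417 or a number of a turn 7.16, either way. A call with a gripper value outside its range is refused whole. The fingers move at their own pace and stop on an object; FORCE is the grip in N (left out, the last holds). Time passes only in rows, so rows that do not move let the fingers close. It gives the time, the measured TCP pose, the force, the opening and the grip force at its end, in the units of the state.
- manip.get_obs(): the state, without advancing time (a new reading comes with each control period).
- manip.camera(name): name is "side" or "top" or "wrist"; returns a dict with "frame" (384x512x3 uint8, red, green, blue), "camera_matrix" (3x3 intrinsics, pixels), "eye" and "attitude" of the camera in the world; the wrist camera has in their place "hand_eye" (4x4, takes a point from camera to tool coordinates, whose origin is the TCP and whose axes are the flange's). Camera axes: x right, y up, looking along -z (the intrinsics and any distortion apply to the point x, -y, -z); pixel columns grow to the right and rows downward; lengths in m; the calibration is good to about 2 mm. A picture is of the moment at which its call begins: read the wrist's pose just before it. There is no depth.
- manip.hand_in(): hands the job in; it is judged then, once.
Trained networks look in a picture, given as the dict that the camera call returned (one of the last four; its "shot" number tells which), for a name from the list of things; names that differ only in an ending like _2 or _b are one class to them, and where a whole thing is asked for, a point or a joint stands for the part that bears it (a point fixed in the world has none). Each returns a list of dicts, best first, with "score" (0 to 1); they miss things now and then, are a little off and sometimes report something else, mostly with a low value. They report only what shows in the picture. A call takes as long as a camera call. They do not tell look-alikes from the thing itself.
- manip.masks_of(picture, name): "region" (384x512 bool, what is visible of it).
- manip.tip_of(picture, name): "at" ([x, y, z] in m, in world coordinates, good to about 4 mm: a listed point, or the origin of a listed thing).
The state is a dict: "clock": time; "joint_pos": joint angles; "joint_velocities": joint speeds; "tau": joint torques, N m; "position": TCP position; "ee_rot": TCP orientation; "ft_force": force on the tool from outside, world axes, zero at the start; "torque": the same for the moment, N m; "grip_width": opening from 0.0 (shut) to 1.0 (fully open); "grasp_force": force on a finger pad.
Only numpy, scipy, OpenCV 4.12 (cv2) and the standard library are available. Lean on these libraries where they do the work, as an engineer would, in place of code of your own. Each camera call takes 0.05 s, during which the arm holds its last target. There are 200 camera calls.

## Task

Put the two black caps on the two amber jars in the blue carrier, one cap on each jar, each pressed fully home and level. The necks differ slightly in size and each cap fits only one of them, so try a cap and, if it does not go down over the neck, move it to the other jar. Leave the timer, tape, beaker and marker where they are.

Things in the scene. Friction and masses are not known exactly. Their poses are not given: they have to be found in the camera images.
- cap_a: loose black cap, one of two alike outside, 72 mm across, 64 mm high, 110 g, standing on its plug. Origin: centre of the plug's lower end; z up. In z: plug 0 to 28 mm (0 to 8 mm tapered), skirt round it 8 to 28, top plate 28 to 34, round grip knob 36 mm across 34 to 64. Plug goes into and skirt goes over the neck of one jar only, with 1.5 mm play all round the plug, 2 mm the skirt
- cap_a_land (a point): on the axis of cap_a at its plate's underside, 28 mm above the body's origin; fully home, this point meets the jar's mouth point. The matching cap slides down easily until its plate lies on the rim; the wrong cap stops with this point 19 to 24 mm above the rim
- cap_b: loose black cap, one of two alike outside, 72 mm across, 64 mm high, 110 g, standing on its plug. Origin: centre of the plug's lower end; z up. In z: plug 0 to 28 mm (0 to 8 mm tapered), skirt round it 8 to 28, top plate 28 to 34, round grip knob 36 mm across 34 to 64. Plug goes into and skirt goes over the neck of one jar only, with 1.5 mm play all round the plug, 2 mm the skirt
- cap_b_land (a point): on the axis of cap_b at its plate's underside, 28 mm above the body's origin; fully home, this point meets the jar's mouth point. The matching cap slides down easily until its plate lies on the rim; the wrong cap stops with this point 19 to 24 mm above the rim
- carrier: blue plastic carrier, 112x272 mm, fixed to the worktop: an 8 mm base plate with two collars (95 mm across, rising to 34 mm) that hold the two jars, 150 mm apart. Origin: centre of its underside; x away from the robot (turned by up to 0.3 rad), y along the row of jars to the left, z up
- mouth_left (a point): centre of the mouth, at rim height, 102 mm above the worktop, of the jar at the carrier's left (+y) end; z up. Amber jar 94 mm high, body 84 mm across, fixed in the carrier; neck 28 mm high, wall 5 mm; one jar's neck is 50 mm across outside, the other's 57 mm; which is which varies
- mouth_right (a point): centre of the mouth, at rim height, 102 mm above the worktop, of the jar at the carrier's right (-y) end; z up. Amber jar 94 mm high, body 84 mm across, fixed in the carrier; neck 28 mm high, wall 5 mm; one jar's neck is 50 mm across outside, the other's 57 mm; which is which varies
- timer: white box-shaped interval timer with a red dial, 44x62x52 mm, loose bystander to the left behind; origin: centre of its underside
- tape_roll: flat roll of cream tape, 103 mm across, 25 mm high, loose bystander in front; origin: centre of its underside
- beaker_50: small glass beaker, 49 mm across, 58 mm high, loose bystander in front; origin: centre of its underside
- marker_black: black marker pen lying down, 133 mm long along its y axis, 12 mm thick, loose bystander in front on the right; origin: centre of its underside
Mind the look-alikes: they are no part of the job. Leave any pink look-alike of the cap_b alone. Leave any turquoise look-alike of the cap_a alone.

How it is judged:
At the end, for the whole second after the job is handed in: Each cap is at rest on one jar of its own, fully home (the underside of its plate within 6 mm of the centre of the mouth at rim height) and level within 0.08 rad; only the matching pairs can go that far down (((distance between cap_a_land and mouth_left below 0.006 m and angle between cap_a's own z axis and vertical below 0.08 rad and linear speed of cap_a below 0.02 m/s) or (distance between cap_a_land and mouth_right below 0.006 m and angle between cap_a's own z axis and vertical below 0.08 rad and linear speed of cap_a below 0.02 m/s)) and ((distance between cap_b_land and mouth_left below 0.006 m and angle between cap_b's own z axis and vertical below 0.08 rad and linear speed of cap_b below 0.02 m/s) or (distance between cap_b_land and mouth_right below 0.006 m and angle between cap_b's own z axis and vertical below 0.08 rad and linear speed of cap_b below 0.02 m/s))); the robot touches nothing.
It fails at once if the timer is moved by more than 30 mm (distance of timer from where it was at the start of the episode above 0.03 m).
It fails at once if the tape is moved by more than 30 mm (distance of tape_roll from where it was at the start of the episode above 0.03 m).
It fails at once if the beaker is moved by more than 30 mm (distance of beaker_50 from where it was at the start of the episode above 0.03 m).
It fails at once if the marker is moved by more than 30 mm (distance of marker_black from where it was at the start of the episode above 0.03 m).
It also fails if it takes over 61 s, if anything falls off the work surface, if the arm or the gripper's body presses on something with over 40 N, if the wrist force passes 120 N, or if a joint passes its speed limit or range.

## Working session

There is one attempt and no reset: what is moved stays moved. The work goes in short steps, Python scripts to look and compute and a shell command to move; the robot and the scene stay as the last step left them, time stands still between calls to the robot, and variables do not carry over. Pictures are saved under pics/ and viewed, at most 10 in all, crops included, and the job is handed in when it is done.

```bash
mkdir -p pics
cat > look.py <<'E'
from workcell import manip
import cv2,numpy as np
def shot(n,f=None):
    p=manip.camera(n)
    if f: cv2.imwrite('pics/'+f,cv2.cvtColor(p['frame'],cv2.COLOR_RGB2BGR))
    return p
def tips(p,names):
    for n in names:
        for d in manip.tip_of(p,n)[:4]: print(n,np.round(d['at'],4),round(d['score'],2))
E
python3 - <<'E'
from look import *
ps={n:shot(n,n+'0.png') for n in('top','side')}
for n,p in ps.items():
    print(n,np.round(p['eye'],3)); tips(p,['cap_a','carrier','mouth_left','mouth_right','timer','tape_roll','beaker_50','marker_black'])
o=manip.get_obs(); print(o['clock'],o['ee_rot'],manip.tcp_to_grasp)
a=cv2.imread('pics/top0.png');b=cv2.imread('pics/side0.png')
cv2.imwrite('pics/both.png',np.vstack([a,b])[:, :] if 0 else cv2.resize(np.hstack([a,b]),(800,300)))
E
```

```text
top [ 0.387 -0.076  1.233]
cap_a [ 0.4677 -0.2581 -0.0026] 0.87
cap_a [ 0.5804 -0.5196 -0.001 ] 0.85
cap_a [ 0.3562  0.3315 -0.    ] 0.71
cap_a [0.4682 0.3195 0.0006] 0.69
carrier [ 0.5717 -0.004  -0.0034] 0.62
mouth_left [0.5902 0.066  0.0969] 0.97
mouth_right [ 0.5453 -0.0702  0.0978] 0.83
timer [5.880e-01 3.132e-01 1.000e-04] 0.7
tape_roll [0.3768 0.174  0.0047] 0.74
beaker_50 [ 0.408  -0.0195  0.0006] 0.57
marker_black [ 0.3546 -0.2194  0.001 ] 0.66
side [0.013 1.468 0.808]
cap_a [ 0.3529  0.331  -0.0021] 0.83
cap_a [ 0.4694 -0.2579 -0.0008] 0.68
cap_a [0.4694 0.3238 0.003 ] 0.63
cap_a [ 0.58   -0.5187  0.0046] 0.62
carrier [ 0.5713 -0.004  -0.0016] 0.87
mouth_left [0.5904 0.067  0.0985] 0.64
timer [0.585  0.3134 0.0015] 0.87
timer [0.4687 0.3239 0.0014] 0.53
tape_roll [ 0.3772  0.1729 -0.0013] 0.87
beaker_50 [ 0.4075 -0.0235 -0.0018] 0.5
marker_black [0.5916 0.0715 0.0993] 0.18
marker_black [4.702e-01 3.233e-01 4.000e-04] 0.17
0.9 [1.46394202e-01 9.89226332e-01 4.89415982e-05 1.10257294e-06] 0.0187
```

View pics/top0.png

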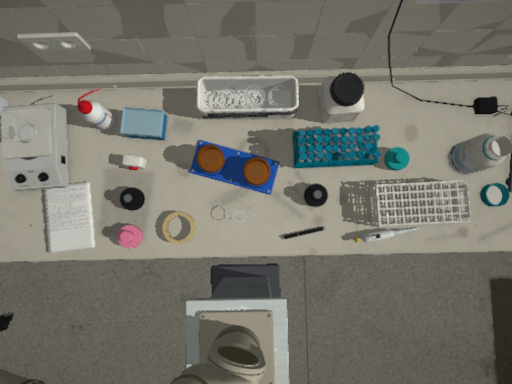

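View pics/side0.png

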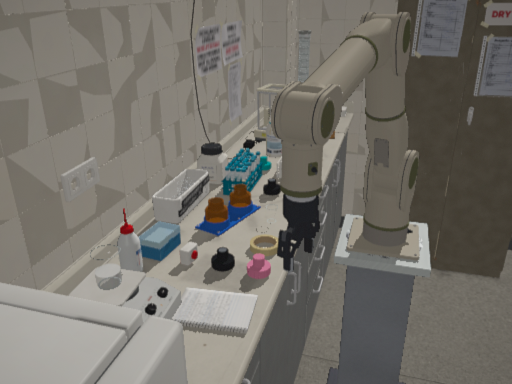

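Candidates for the caps in the top view:
- Black (132,199), at about (0.468, 0.322)
- Black (316,195), at about (0.468, -0.258)
- Pink look-alike (130,236)
- Turquoise look-alike (397,158)
- Black lid of the big bottle (347,88)

By the description I choose the two black ones, and check them in one close crop.

```bash
python3 - <<'E'
from look import *
a=cv2.imread('pics/top0.png')
c=[cv2.resize(a[y-35:y+45,x-50:x+50],None,fx=4,fy=4,interpolation=cv2.INTER_CUBIC) for x,y in((132,199),(316,195))]
cv2.imwrite('pics/crop.png',np.hstack(c))
p=manip.camera('wrist');print(np.round(p['hand_eye'],4),p['camera_matrix'])
E
python3 -m jog '{"offset":[[0.028,-0.028,0],[0.028,-0.028,0],[0.028,-0.028,0],[0.028,-0.028,0],[0.028,-0.028,0],[0.028,-0.028,0],[0.028,-0.028,0],[0.028,-0.028,0],[0.028,-0.028,0],[0.028,-0.02,0],[0,0,0],[0,0,0]],"yaw":[0,0,0,0,0,0,0,0,0,0,0,0],"jaw":[0,0,0,0,0,0,0,0,0,0,0,0]}' 40
```

```text
[[ 1.000e-03  9.572e-01  2.894e-01  7.380e-02]
 [ 1.000e+00 -1.000e-03 -1.000e-04  2.000e-04]
 [ 2.000e-04  2.894e-01 -9.572e-01 -1.423e-01]
 [ 0.000e+00  0.000e+00  0.000e+00  1.000e+00]] [[273.92019437   0.         253.87151248]
 [  0.         273.92019437 192.27172469]
 [  0.           0.           1.        ]]
clock: 1.95
position: [0.4626, 0.3243, 0.2314]
ee_rot: [0.149, 0.989, -0.0, 0.0]
ft_force: [-1.2, 0.9, -0.6]
grip_width: 1.002
grasp_force: 0.0
```

View pics/crop.png

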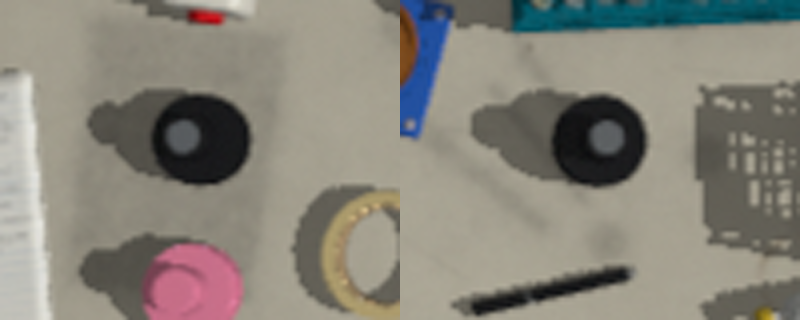

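Both crops show black caps with round grey-topped knobs, at (180,137) and (605,137). The pink look-alike sits below the left one. I'll refine with the wrist camera.

Run:
```python
from look import *
o=manip.get_obs();p=shot('wrist','w1.png')
print(o['position'],o['clock']);tips(p,['cap_a','timer','mouth_left'])
```

```text
[0.46264093 0.32433536 0.23137372] 1.95
cap_a [ 0.473   0.3259 -0.0034] 0.73
cap_a [3.526e-01 3.271e-01 1.000e-04] 0.66
timer [ 0.5821  0.315  -0.0017] 0.86
timer [0.4705 0.321  0.0313] 0.28
```

View pics/w1.png

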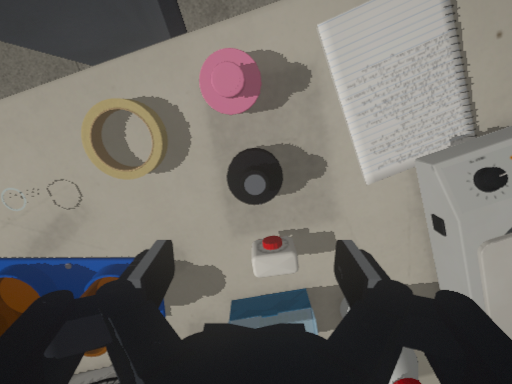

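```bash
cat >> look.py <<'E'
from scipy.spatial.transform import Rotation as R
def ray(p,o,uv,z):
    K=p['camera_matrix'];d=np.linalg.inv(K)@[uv[0],uv[1],1];d=d*[1,-1,-1]
    T=np.eye(4);T[:3,:3]=R.from_quat(o['ee_rot']).as_matrix();T[:3,3]=o['position']
    if 'hand_eye' in p: T=T@p['hand_eye']
    else:
        T[:3,3]=p['eye'];A=np.array(p['attitude']);T[:3,:3]=A if A.shape==(3,3) else R.from_quat(A).as_matrix()
    d=T[:3,:3]@d;e=T[:3,3];return e+d*(z-e[2])/d[2]
E
python3 - <<'E'
from look import *
o=manip.get_obs();p=manip.camera('wrist')
f=p['frame'].astype(int);print(f[184,255],f[170,250])
g=f[150:205,225:285].sum(2);m=(g>180)&(g<330)
cx=cv2.connectedComponentsWithStats(m.astype(np.uint8));print(cx[2],cx[3])
print(ray(p,o,(254.5,184.5),0.064))
E
```

```text
[94 94 97] [38 36 34]
[[   0    0   60   55 2435]
 [  20    1    4    1    4]
 [  27    0   33   55  442]
 [   8    3    9    7   10]
 [  18    2    1    1    1]
 [   0   10   17   45   50]
 [  17   27   22   21  358]] [[26.2036961  27.14661191]
 [21.5         1.        ]
 [52.66968326 18.02488688]
 [11.7         5.6       ]
 [18.          2.        ]
 [ 3.96       33.1       ]
 [27.5        37.18994413]]
[0.47001796 0.32550392 0.064     ]
```

```bash
python3 -m jog '{"offset":[[0.009,0.001,-0.03],[0,0,-0.035],[0,0,-0.035],[0,0,-0.035],[0,0,-0.03],[0,0,-0.02],[0,0,-0.009],[0,0,0],[0,0,0],[0,0,0],[0,0,0],[0,0,0],[0,0,0],[0,0,0],[0,0,0]],"yaw":[0,0,0,0,0,0,0,0,0,0,0,0,0,0,0],"jaw":[0,0,0,0,0,0,0,0,0.7,0.7,0.7,0.7,0.7,0.7,0.7]}' 40
```

```text
clock: 3.45
position: [0.4707, 0.3275, 0.0387]
ee_rot: [0.147, 0.989, 0.001, 0.001]
ft_force: [-0.8, -2.4, 7.8]
grip_width: 0.417
grasp_force: 38.5
```

```bash
python3 -m jog '{"offset":[[0,0,0.03],[0,0,0.04],[0,0,0.04],[0,0,0.04],[0.016,-0.033,0.01],[0.016,-0.033,0],[0.016,-0.033,0],[0.016,-0.033,0],[0.016,-0.033,0],[0.016,-0.033,0],[0.016,-0.033,0],[0.016,-0.033,0],[0.016,-0.033,0],[0.016,-0.03,0],[0,0,0],[0,0,0]],"yaw":[0,0,0,0,0,0,0,0,0,0,0,0,0,0,0,0],"jaw":[0.7,0.7,0.7,0.7,0.7,0.7,0.7,0.7,0.7,0.7,0.7,0.7,0.7,0.7,0.7,0.7]}' 50
python3 - <<'E'
from look import *
o=manip.get_obs();p=shot('wrist','w2.png');print(o['position'])
tips(p,['mouth_left','mouth_right','carrier','cap_a'])
E
```

```text
clock: 4.78
position: [0.6303, -0.0026, 0.1974]
ee_rot: [0.148, 0.989, -0.0, 0.0]
ft_force: [0.5, 0.4, -1.1]
grip_width: 0.408
grasp_force: 49.3
[ 0.63031154 -0.002551    0.19742263]
carrier [ 0.5695 -0.0037  0.0026] 0.87
cap_a [ 4.711e-01 -2.623e-01  4.000e-04] 0.84
cap_a [ 0.6342 -0.0075  0.1628] 0.76
```

View pics/w2.png

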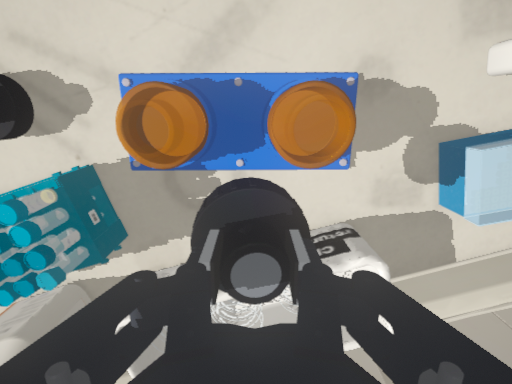

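The wrist view shows both jars: mouth_right at about (160,125), mouth_left at (312,123). The cap is held level at (250,240). A zoom will help find the rims.

Run:
```python
from look import *
o=manip.get_obs();p=manip.camera('wrist')
f=p['frame'];hsv=cv2.cvtColor(f,cv2.COLOR_RGB2HSV)
m=((hsv[...,0]>105)&(hsv[...,0]<125)&(hsv[...,1]>150)).astype(np.uint8);m[190:]=0;m[:,370:]=0;m[:,:112]=0;m[150:,:129]=0
am=((hsv[...,0]<22)&(hsv[...,1]>140)).astype(np.uint8);am[190:]=0
c=max(cv2.findContours(cv2.morphologyEx(m|am,cv2.MORPH_OPEN,np.ones((3,3))),cv2.RETR_EXTERNAL,cv2.CHAIN_APPROX_NONE)[0],key=cv2.contourArea)
# corner points: rectify plate to world at z=.008
w=np.array([ray(p,o,q[0],0.008)[:2] for q in c],np.float32)
r=cv2.minAreaRect(w);print(r)
cv2.imwrite('pics/z.png',cv2.cvtColor(cv2.resize(f[70:180,105:365],None,fx=3,fy=3,interpolation=cv2.INTER_CUBIC),cv2.COLOR_RGB2BGR))
```

```text
((0.5694835186004639, -0.0024124085903167725), (0.26679715514183044, 0.10852315276861191), 73.35585021972656)
```

View pics/z.png

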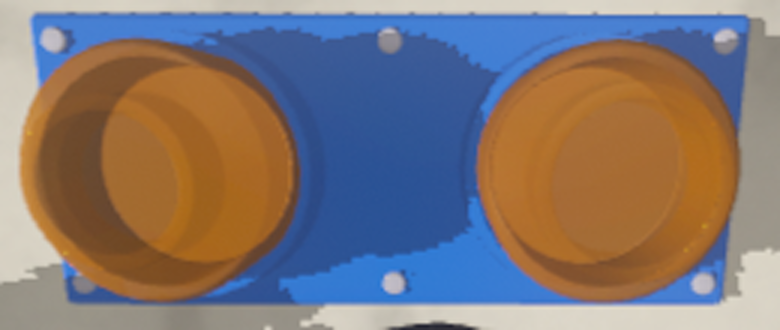

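```bash
cat >> look.py <<'E'
def proj(p,o,X):
    T=np.eye(4);T[:3,:3]=R.from_quat(o['ee_rot']).as_matrix();T[:3,3]=o['position'];T=T@p['hand_eye']
    c=(np.asarray(X)-T[:3,3])@T[:3,:3];c=c*[1,-1,-1];u=c@p['camera_matrix'].T;return u[:,:2]/u[:,2:]
t=np.linspace(0,2*np.pi,73)
def circ(c,r,z): return np.c_[c[0]+r*np.cos(t),c[1]+r*np.sin(t),0*t+z]
E
python3 - <<'E'
from look import *
o=manip.get_obs();p=manip.camera('wrist')
f=cv2.cvtColor(p['frame'],cv2.COLOR_RGB2BGR)[70:180,105:365]
lab=cv2.cvtColor(f,cv2.COLOR_BGR2LAB);lab[...,0]=cv2.createCLAHE(4,(4,4)).apply(lab[...,0]);g=cv2.cvtColor(lab,cv2.COLOR_LAB2BGR)
S=3;g=cv2.resize(g,None,fx=S,fy=S,interpolation=cv2.INTER_CUBIC);f=g.copy()
for c in((.591,.0695),(.548,-.0743)):
  for r,z,col in((.042,.07,(0,255,0)),(.042,.008,(255,255,0)),(.0285,.102,(255,255,255)),(.0285,.074,(255,0,255))):
    cv2.polylines(f,[np.int32((proj(p,o,circ(c,r,z))-[105,70])*S)],True,col,1)
cv2.imwrite('pics/ov.png',np.vstack([g[:300],f[:300]]))
E
```

```text
(no output)
```

View pics/ov.png

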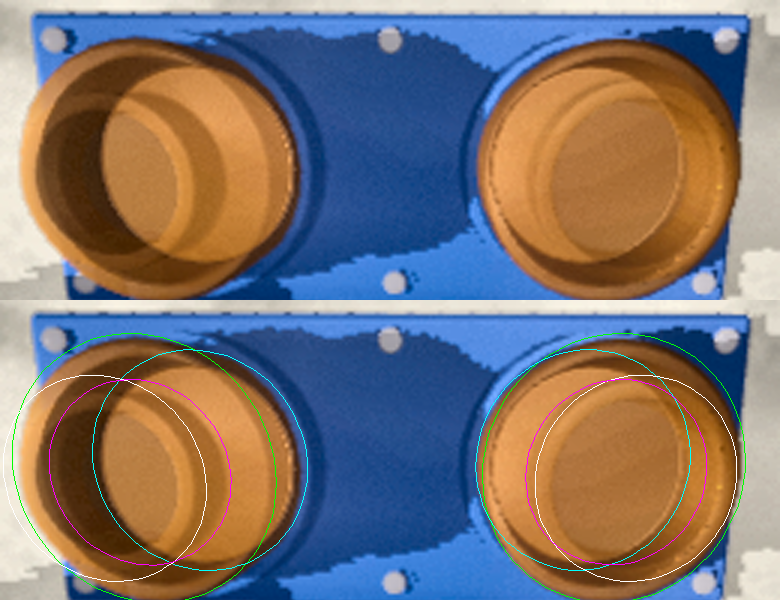

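The mouths are visible through the amber: rim arcs at about zoomed (190,170) and (540,170). I'll fit the carrier pose to the plate corners and rim edges, and the held cap to its outline.

```bash
cat > fit.py <<'E'
from look import *
from scipy.optimize import least_squares
from scipy.ndimage import map_coordinates
o=manip.get_obs();p=manip.camera('wrist')
uv=np.array([[32,15],[748,15],[722,303],[68,303]])/3+[105,70]
# TL=(-x,-y) TR=(-x,+y)
L=np.array([[-.056,-.136],[-.056,.136],[.056,.136],[.056,-.136]])
def cor(v):
    c,s=np.cos(v[2]),np.sin(v[2]);return np.c_[L@np.array([[c,s],[-s,c]])+v[:2],np.full(4,.008+v[3])]
s=least_squares(lambda v:(proj(p,o,cor(v))-uv).ravel(),[.57,-.003,-.29,0])
print('carrier x y yaw dz',np.round(s.x,4),np.round(s.fun,1))
v=s.x;ax=np.array([-np.sin(v[2]),np.cos(v[2])]);ml,mr=v[:2]+.075*ax,v[:2]-.075*ax;print('L',ml,'R',mr)
g=cv2.GaussianBlur(cv2.cvtColor(p['frame'],cv2.COLOR_RGB2GRAY),(0,0),.8).astype(float);gx=cv2.Sobel(g,-1,1,0);gy=cv2.Sobel(g,-1,0,1)
def sc(c,r,z):
    u=proj(p,o,circ(c,r,z));n=np.gradient(u,axis=0);n=np.c_[n[:,1],-n[:,0]];n/=np.linalg.norm(n,axis=1)[:,None]
    a=map_coordinates(gx,[u[:,1],u[:,0]],order=1)*n[:,0]+map_coordinates(gy,[u[:,1],u[:,0]],order=1)*n[:,1]
    return np.minimum(abs(a),40).mean()
D=np.arange(-.007,.0071,.0005)
for nm,c in(('L',ml),('R',mr)):
  for r in(.025,.0285):
    b=sorted([(sc(c+[dx,dy],r,.102)+sc(c+[dx,dy],r-.005,.102),dx,dy) for dx in D for dy in D],reverse=True)
    print(nm,r,np.round(b[:3],4).tolist())
P=np.array(o['position'])
# held cap: plate outline search at plate top height: (x,y) with z unknown
best=[]
for zz in np.arange(-.012,.0121,.002):
  b=max([(sc(P[:2]+[dx,dy],.036,P[2]-.004+zz)+.5*sc(P[:2]+[dx,dy],.018,P[2]+.026+zz),dx,dy) for dx in D for dy in D]);best.append((b[0],zz,b[1],b[2]))
print(np.round(sorted(best,reverse=True)[:4],4).tolist())
E
python3 fit.py
```

```text
carrier x y yaw dz [ 0.5706 -0.0029 -0.2914 -0.0049] [-0.4 -0.3  0.3 -0.2 -0.6  0.3  0.7  0.3]
L [0.59210002 0.06893264] R [ 0.54901232 -0.07474565]
L 0.025 [[28.8425, 0.006, 0.004], [28.6703, 0.0055, 0.004], [28.5602, 0.006, 0.0035]]
L 0.0285 [[33.9833, 0.0045, -0.0], [33.7436, 0.005, -0.0005], [33.6124, 0.005, -0.0]]
R 0.025 [[51.9362, -0.001, -0.0], [51.2158, -0.001, -0.0005], [50.9879, -0.0015, -0.0]]
R 0.0285 [[44.5693, -0.0005, 0.003], [44.4083, 0.0015, 0.0035], [44.1413, -0.001, 0.003]]
[[37.3296, -0.004, -0.0005, -0.002], [36.9871, -0.002, -0.001, -0.002], [36.9652, -0.008, -0.0, -0.003], [36.6799, -0.01, 0.0005, -0.0035]]
```

```bash
python3 -m jog '{"offset":[[-0.013,0.025,0],[-0.013,0.025,0],[-0.012,0.0225,0],[0,0,-0.025],[0,0,-0.025],[0,0,0],[0,0,-0.005],[0,0,-0.005],[0,0,0],[0,0,0]],"yaw":[0,0,0,0,0,0,0,0,0,0],"jaw":[0.7,0.7,0.7,0.7,0.7,0.7,0.7,0.7,0.7,0.7]}' 50
```

```text
clock: 6.02
position: [0.5925, 0.0725, 0.1382]
ee_rot: [0.147, 0.989, 0.0, 0.001]
ft_force: [0.4, 0.2, -0.8]
grip_width: 0.41
grasp_force: 49.5
```

```bash
python3 -m jog '{"offset":[[0,0,-0.003],[0,0,-0.003],[0,0,0],[0,0,0]],"yaw":[0,0,0,0],"jaw":[0.7,0.7,0.7,0.7]}' 50
```

```text
clock: 6.35
position: [0.5924, 0.0728, 0.1334]
ee_rot: [0.147, 0.989, 0.001, 0.001]
ft_force: [-6.7, -1.4, 14.5]
grip_width: 0.411
grasp_force: 51.3
```

```bash
for k in 1; do python3 -m jog '{"offset":[[-0.002,0,0],[0,0,0],[0,0,0]],"yaw":[0,0,0],"jaw":[0.7,0.7,0.7]}' ; done; python3 -m jog '{"offset":[[-0.001,-0.001,0],[0,0,0],[0,0,0]],"yaw":[0,0,0],"jaw":[0.7,0.7,0.7]}'; python3 -m jog '{"offset":[[0,-0.002,0],[0,0,0],[0,0,0]],"yaw":[0,0,0],"jaw":[0.7,0.7,0.7]}'
```

```text
clock: 6.6
position: [0.59, 0.0728, 0.1314]
ee_rot: [0.146, 0.989, 0.0, 0.0]
ft_force: [0.3, 0.3, -1.7]
grip_width: 0.412
grasp_force: 49.7
clock: 6.85
position: [0.5889, 0.0717, 0.1311]
ee_rot: [0.146, 0.989, -0.0, -0.0]
ft_force: [0.4, 1.3, -0.5]
grip_width: 0.413
grasp_force: 49.6
clock: 7.1
position: [0.589, 0.0711, 0.1311]
ee_rot: [0.146, 0.989, 0.001, -0.0]
ft_force: [0.8, 4.6, -2.7]
grip_width: 0.408
grasp_force: 49.2
```

```bash
python3 -m jog '{"offset":[[0,0.0025,0],[0,0,-0.003],[0,0,-0.003],[0,0,0],[0,0,0]],"yaw":[0,0,0,0,0],"jaw":[0.7,0.7,0.7,0.7,0.7]}'
```

```text
clock: 7.52
position: [0.5888, 0.0719, 0.125]
ee_rot: [0.147, 0.989, -0.0, -0.0]
ft_force: [-0.9, 0.9, -2.1]
grip_width: 0.411
grasp_force: 50.1
```

It is 12 mm above the rim and free, so this cap matches the left jar. I'll press it home.

```bash
python3 -m jog '{"offset":[[0,0,-0.004],[0,0,-0.004],[0,0,-0.004],[0,0,-0.003],[0,0,0],[0,0,0]],"yaw":[0,0,0,0,0,0],"jaw":[0.7,0.7,0.7,0.7,0.7,0.7]}'
```

```text
clock: 8.02
position: [0.5893, 0.0714, 0.1107]
ee_rot: [0.147, 0.989, -0.0, 0.0]
ft_force: [-1.2, -2.3, 4.9]
grip_width: 0.405
grasp_force: 49.4
```

```bash
python3 -m jog '{"offset":[[0,0,-0.003],[0,0,0],[0,0,0.003],[0,0,0],[0,0,0],[0,0,0],[0,0,0]],"yaw":[0,0,0,0,0,0,0],"jaw":[0.7,0.7,0.7,0.2,0,0,0]}'; python3 -m jog '{"offset":[[0,0,0.03],[0,0,0.035],[0,0,0.035],[-0.012,-0.033,0],[-0.012,-0.033,0],[-0.012,-0.033,0],[-0.012,-0.033,0],[-0.012,-0.033,0],[-0.012,-0.033,0],[-0.012,-0.033,0],[-0.012,-0.033,0],[-0.012,-0.033,0],[-0.011,-0.034,0],[0,0,0],[0,0,0]],"yaw":[0,0,0,0,0,0,0,0,0,0,0,0,0,0,0],"jaw":[0,0,0,0,0,0,0,0,0,0,0,0,0,0,0]}'
python3 - <<'E'
from look import *
o=manip.get_obs();p=shot('wrist','w3.png');print(o['position'])
tips(p,['cap_a','marker_black'])
q=shot('top','t3.png');tips(q,['cap_a'])
E
```

```text
clock: 8.6
position: [0.5888, 0.0725, 0.1099]
ee_rot: [0.146, 0.989, -0.0, -0.0]
ft_force: [0.3, 0.6, 0.4]
grip_width: 0.947
grasp_force: 0.0
clock: 9.85
position: [0.469, -0.2608, 0.2103]
ee_rot: [0.148, 0.989, -0.0, -0.0]
ft_force: [0.2, 1.6, -1.1]
grip_width: 0.999
grasp_force: 0.0
[ 0.46898633 -0.26077912  0.21025922]
cap_a [ 4.687e-01 -2.612e-01  2.000e-04] 0.93
cap_a [ 0.5728 -0.0009  0.002 ] 0.66
cap_a [ 0.58   -0.522   0.0022] 0.61
marker_black [ 0.357  -0.2186 -0.0026] 0.67
cap_a [0.5899 0.069  0.0756] 0.94
cap_a [ 0.3527  0.3323 -0.0005] 0.75
cap_a [ 0.5794 -0.5208 -0.0028] 0.72
cap_a [ 0.4696 -0.2552 -0.0034] 0.7
```

View pics/w3.png

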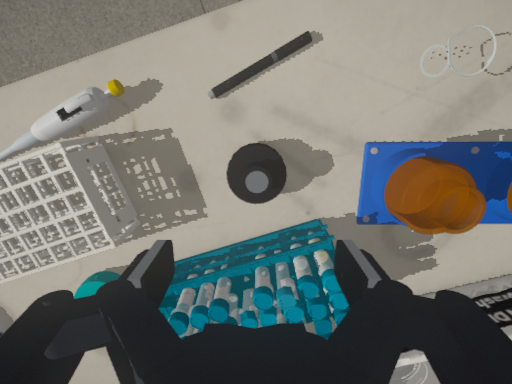

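The cap is at (257,175), centred between the fingers and clear of the rack. Time to descend and grip.

```bash
python3 -m jog '{"offset":[[0,0,-0.035],[0,0,-0.035],[0,0,-0.035],[0,0,-0.03],[0,0,-0.025],[0,0,-0.012],[0,0,0],[0,0,0],[0,0,0],[0,0,0],[0,0,0],[0,0,0],[0,0,0]],"yaw":[0,0,0,0,0,0,0,0,0,0,0,0,0],"jaw":[0,0,0,0,0,0,0,0.7,0.7,0.7,0.7,0.7,0.7]}' 50
```

```text
clock: 11.18
position: [0.471, -0.259, 0.0398]
ee_rot: [0.146, 0.989, 0.0, 0.001]
ft_force: [-0.3, 1.4, 7.3]
grip_width: 0.405
grasp_force: 49.2
```

```bash
python3 -m jog '{"offset":[[0,0,0.03],[0,0,0.04],[0,0,0.04],[0,0,0.04],[0.0125,0.031,0.005],[0.0125,0.031,0],[0.0125,0.031,0],[0.0125,0.031,0],[0.0125,0.031,0],[0.0125,0.032,0],[0,0,0],[0,0,-0.025],[0,0,-0.02],[0,0,-0.005],[0,0,-0.005],[0,0,0],[0,0,0]],"yaw":[0,0,0,0,0,0,0,0,0,0,0,0,0,0,0,0,0],"jaw":[0.7,0.7,0.7,0.7,0.7,0.7,0.7,0.7,0.7,0.7,0.7,0.7,0.7,0.7,0.7,0.7,0.7]}' 50
```

```text
clock: 12.6
position: [0.5455, -0.072, 0.1394]
ee_rot: [0.147, 0.989, 0.0, 0.001]
ft_force: [1.2, 0.5, -0.7]
grip_width: 0.404
grasp_force: 50.1
```

```bash
python3 -m jog '{"offset":[[0,0,-0.003],[0,0,-0.003],[0,0,-0.002],[0,0,0],[0,0,0]],"yaw":[0,0,0,0,0],"jaw":[0.7,0.7,0.7,0.7,0.7]}'
```

```text
clock: 13.02
position: [0.5462, -0.073, 0.1312]
ee_rot: [0.147, 0.989, -0.0, 0.002]
ft_force: [3.4, -4.0, -0.3]
grip_width: 0.406
grasp_force: 50.4
```

```bash
python3 -m jog '{"offset":[[0.001,-0.0015,0],[0,0,-0.003],[0,0,-0.003],[0,0,0],[0,0,0]],"yaw":[0,0,0,0,0],"jaw":[0.7,0.7,0.7,0.7,0.7]}'
```

```text
clock: 13.43
position: [0.546, -0.0734, 0.124]
ee_rot: [0.146, 0.989, -0.0, 0.0]
ft_force: [4.0, -2.4, -3.5]
grip_width: 0.406
grasp_force: 50.2
```

```bash
python3 -m jog '{"offset":[[0.001,-0.0005,-0.003],[0,0,-0.004],[0,0,-0.003],[0,0,-0.003],[0,0,-0.002],[0,0,0],[0,0,0]],"yaw":[0,0,0,0,0,0,0],"jaw":[0.7,0.7,0.7,0.7,0.7,0.7,0.7]}'
```

```text
clock: 14.02
position: [0.5476, -0.0737, 0.1129]
ee_rot: [0.147, 0.989, 0.001, 0.001]
ft_force: [-16.5, 2.2, 39.0]
grip_width: 0.402
grasp_force: 55.5
```

It is home: the plate is on the rim at 39 N. I'll relax, release, back off and check.

```bash
python3 -m jog '{"offset":[[0,0,0.004],[0,0,0],[0,0,0],[0,0,0],[0,0,0],[0,0,0],[0,0,0.03],[0,0,0.04],[0,0,0.04],[0.035,0,0.01],[0.035,0.035,0],[0.01,0.035,0],[0,0,0],[0,0,0]],"yaw":[0,0,0,0,0,0,0,0,0,0,0,0,0,0],"jaw":[0.7,0.7,0.2,0,0,0,0,0,0,0,0,0,0,0]}'
python3 - <<'E'
from look import *
p=shot('wrist','w4.png');q=shot('top','t4.png');s=shot('side','s4.png')
for x in(p,q,s): tips(x,['cap_a']);print()
tips(q,['timer','tape_roll','beaker_50','marker_black'])
a=cv2.imread('pics/s4.png')[150:290,150:310];b=cv2.imread('pics/w4.png')
cv2.imwrite('pics/fin.png',np.hstack([cv2.resize(a,(400,350)),cv2.resize(b,(400,350))]))
E
```

```text
clock: 15.18
position: [0.6216, -0.0063, 0.2322]
ee_rot: [0.144, 0.99, 0.0, -0.001]
ft_force: [-1.0, -1.5, 0.1]
grip_width: 1.0
grasp_force: 0.0
cap_a [0.5914 0.0695 0.0736] 0.91
cap_a [ 0.5462 -0.0764  0.076 ] 0.6

cap_a [ 0.5434 -0.0696  0.0683] 0.74
cap_a [ 0.3566  0.3299 -0.0017] 0.69
cap_a [ 0.58   -0.5186 -0.0043] 0.61

cap_a [ 0.5768 -0.5179  0.0021] 0.61
cap_a [ 0.3557  0.3284 -0.0029] 0.57
cap_a [0.5887 0.0732 0.0757] 0.52

timer [0.5854 0.3131 0.0009] 0.87
beaker_50 [ 0.406  -0.02    0.0018] 0.39
marker_black [ 0.3543 -0.22    0.0047] 0.48
```

View pics/fin.png

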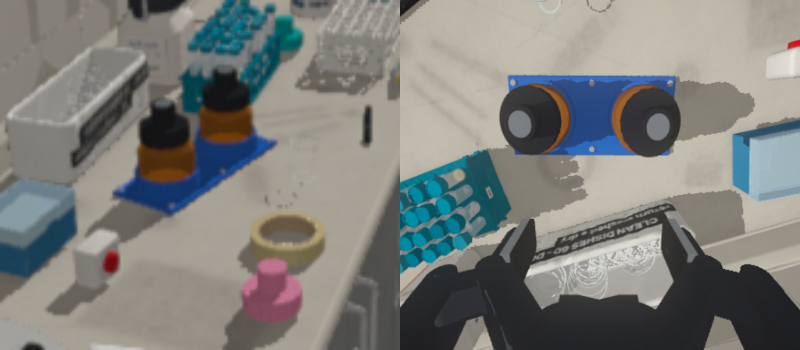

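Both caps sit level and home: origin z is about 0.074, where fully home is 0.074. The bystanders have not moved and the gripper is clear.

```bash
python3 -c "
from workcell import manip;print(manip.hand_in())"
```

```text
the job is handed in; nothing more can be done
None
```

I put each black cap on its matching amber jar, pressed home and level at the last look with the gripper clear, and handed the job in at about 15 s on the robot's clock; no verdict came back.

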